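# Shut the stock pen and let its latch bar drop home

## Task

The gate of the small wire stock pen is hooked open on its hold-open post. Lift the latch bar by its red ball knob out of the catch there, swing the gate shut with the bar held up, ease it against the sprung buffer on the catch post and let the bar drop into that catch, so that the gate stays latched when you let go. Be gentle: never press on the catch post with more than 20 N, and leave the modules in the pen and the things beside it where they are.

Things in the scene. Friction and masses are not known exactly. Their poses are not given: they have to be found in the camera images.
- pen: Fixed blue wire pen, plate 215x231x4 mm, wire walls 72 mm high on three sides. Origin: desk height, under the catch post at the shut gate's free end; z up; the gate's vertical hinge axis stands at x = -178 mm, y = 0; the shut gate points from there along +x; the inside lies towards -y. The hold-open post is 178 mm from the hinge axis, 0.96 rad counter-clockwise from +x; its notch is the same size.
- latch_bar (a joint): Lift of the latch bar, rad, about a level pivot on the gate 45 mm from the hinge axis, 105 mm above the desk: 0 = level, lying on the floor of a catch; -0.06 = hanging loose in no catch; above 0.105 = clear of a catch's lip; 0.30 = highest. A round 10 mm steel rod with a knob, 0.10 to 0.18 kg, reaching 195 mm from the hinge axis; it falls by its own weight.
- knob (a point): Centre of the red ball knob, 28 mm in diameter, on an 8 mm stem on the latch bar. In the bar's plane it lies 95 mm out from the pivot and 60 mm above the bar's axis, so with the bar level it is 140 mm from the hinge axis and 165 mm above the desk; lifting the bar also carries it towards the hinge. Grasp it from above.
- keeper: Blue catch post by the free end of the shut gate, 14x26 mm, fixed 178 mm from the hinge axis along the pen's +x. Origin: middle of its foot, 4 mm above the desk; axes as pen. It carries a steel head clamped in a slot, which stands up to 18 mm to either side (along y) of the post's middle: this offset is not measured and must be found by feel or by sight.
- tape_measure: Orange pocket tape measure 36x84x62 mm, loose beside the pen, origin under its centre; leave it.
- label_roll: White label roll, 69 mm in diameter, 40 mm high, loose beside the pen, origin under its centre; leave it.
- keeper_mid (a point): Fixed point on the catch post's middle, 100 mm above the desk: where the notch's floor centre would be if the head stood in the middle of its slot. The head's notch is open upwards, 16 mm wide along y; on the +y side, where the bar comes in, a 5 mm thick lip up to 114 mm above the desk; on the -y side a wall up to 133 mm, a hard stop for the bar.
- buffer_mid (a point): Where the rubber tip of the head's sprung buffer would be with the head in mid-slot. It meets the gate before the bar is over the notch. Push needed at the knob (bar raised), over friction: 0 N at touch, 4 N as the bar clears the lip, 6 N mid-notch, 8.5 N as it meets the hard wall; up to 1.5 N more with the head at the +y end of its slot, less at -y. Keep pressing while the bar falls in.
- gate: Wire gate turning on the hinge axis; x along the gate, away from the hinge; z up. Origin: 178 mm from the hinge axis in the gate's plane, at desk height (below the place where the bar lies in a catch; the gate itself ends at 172 mm, top 89 mm). It shuts clockwise seen from above. Latched, its origin lies within 21 mm of the pen's origin along y, as the catch head is adjustable. Slight friction.
- module_a: Thick grey rail module 88x36x58 mm standing loose in the pen by its far wall, origin under its centre, x along its length; leave it.

How it is judged:
By the outcome, as a careful person would: the job done as asked, in the order asked, and still so for the second after the job is handed in, with the robot touching nothing.
It also fails if it takes over 61 s, if anything falls off the work surface, if the arm or the gripper's body presses on something with over 40 N, if the wrist force passes 120 N, or if a joint passes its speed limit or range.

## Robot

A 6-joint arm with a two-finger parallel gripper is mounted at the origin on the work surface; the furniture and walls round the work are solid. World frame = base frame: x ahead of the robot, y to its left, z up, the work surface at z = 0. Lengths are in m, angles in rad, forces in N, time in s.
With the tool pointing down it reaches from about 0.3 to 0.85 m from the base axis. Payload 5.4 kg.
Tool frame: the origin (TCP) lies between the finger pads; the fingertips stand 11 mm ahead of it and the grasp point (between the pads) lies 8 mm behind it; z points along the fingers, y is the line along which they close (so a half turn about z gives the same grasp; the last joint's range is limited). The gripper opens to 85 mm and grips with 20 to 120 N. Pads are 22 mm wide; open, the fingers measure 114 mm over their backs; the gripper's body (76 mm by 85 mm) begins 54 mm behind the grasp point. The pads swing forward as they close: fully open they stand 13 mm farther back than shut.
Start: joints at [1.11, 0.158, 1.597, -0, 1.386, -0.21], TCP at [0.143, 0.557, 0.242] pointing down, gripper open.
Joint ranges: [-2.91, 2.91], [-0.94, 2.29], [0.18, 2.7], [-1.29, 4.43], [0.17, 2.64], [-3, 3]. Speed limits (rad/s): [2.57, 2.57, 3.14, 3.14, 3.14, 3.14].

## Interface

Orientations are given as a unit quaternion [x, y, z, w].
In Python, from station import robot, imaging gives the robot as it stands. The module is installed in compiled form; this text tells all that it offers.
- The arm moves only by the tool apply_moves, never from a script. Its argument "targets" is a list of rows, each a list of 6 numbers: the shift along the tool's x, y, z in cm, then the turn, a rotation vector about the tool's x, y, z in rad. In form: [[x, y, z, rx, ry, rz], ...]. A call has 1 to 8 rows; each row is the pose to reach, as a shift and turn from the pose commanded when the call began, along the tool's axes at that moment; what a row does not reach only later rows make up. A row lasts 1/10 s, in which the tool goes at most 50 mm and 8.59 degrees, less where a joint would pass 70% of its speed; a pose out of reach is approached as far as the arm can. A call with a gripper value outside its range is refused whole. "grip" is the opening, from 0 (shut) to 1 (fully open), set as the call begins (left out, the last holds). The fingers move at their own pace and stop on an object; "force" is the grip in N (left out, the last holds). Time passes only in rows, so rows that repeat a pose let the fingers close. It gives the time, the measured TCP pose, the force, the opening and the grip force at its end, in the units of the state.
- robot.read_state(): the state, without advancing time (a new reading comes with each control period).
- imaging.grab_frame(name): name is "scene" or "top"; returns a dict with "color" (400x640x3 uint8, blue, green, red), "fovy" (degrees; the focal length in pixels is half the picture's height over the tangent of half this angle, whatever the lens; pixels are square), "cx", "cy" (the principal point, pixels), "world_to_cam" (4x4, takes a point from world to camera coordinates). Camera axes: x right, y up, looking along -z (the intrinsics and any distortion apply to the point x, -y, -z); pixel columns grow to the right and rows downward; lengths in m; the calibration is good to about 2 mm. A picture is of the moment at which its call begins. There is no depth.
- robot.job_done(): hands the job in; it is judged then, once.
The state is a dict: "clock": time; "joints": joint angles; "qd": joint speeds; "effort": joint torques, N m; "tool_pos": TCP position; "tool_rot": TCP orientation; "force": force on the tool from outside, world axes, zero at the start; "wrist_torque": the same for the moment, N m; "width": opening from 0.0 (shut) to 1.0 (fully open); "gripper_force": force on a finger pad.
Only numpy, scipy, OpenCV 4.12 (cv2) and the standard library are available. Lean on these libraries where they do the work, as an engineer would, in place of code of your own. Each camera call takes 0.05 s, during which the arm holds its last target. There are 200 camera calls.

## Working session

There is one attempt and no reset: what is moved stays moved. The work goes in short steps, Python scripts to look and compute and a tool call to move; the robot and the scene stay as the last step left them, time stands still between calls to the robot, and variables do not carry over. Pictures are saved under pics/ and viewed, at most 10 in all, crops included, and the job is handed in when it is done.

Besides the shell and the picture viewer there is one more tool, called after "Request:" as name([rows], argument=value, ...), one row to a line, values as JSON. apply_moves: Moves the arm, as the interface text tells. Its arguments: {"type":"object","properties":{"targets":{"type":"array","items":{"type":"array","items":{"type":"number"}}},"grip":{"type":"number"},"force":{"type":"number"}},"required":["targets"]}

```bash
mkdir -p pics; cat > h.py <<'E'
import numpy as np, cv2
from station import robot, imaging
def grab(n):
    f=imaging.grab_frame(n); return f
def ray(f,u,v):
    fl=200/np.tan(np.radians(f["fovy"])/2)
    d=np.array([(u-f["cx"])/fl,-(v-f["cy"])/fl,-1.])
    M=np.array(f["world_to_cam"]);R=M[:3,:3];t=M[:3,3]
    return -R.T@t, R.T@d
def onz(f,u,v,z):
    o,d=ray(f,u,v); return o+d*(z-o[2])/d[2]
def tri(f1,p1,f2,p2):
    o1,d1=ray(f1,*p1);o2,d2=ray(f2,*p2)
    s=np.linalg.lstsq(np.c_[d1,-d2],o2-o1,rcond=None)[0]
    a,b=o1+d1*s[0],o2+d2*s[1]; return (a+b)/2,np.linalg.norm(a-b)
def proj(f,p):
    M=np.array(f["world_to_cam"]);c=M[:3,:3]@p+M[:3,3];fl=200/np.tan(np.radians(f["fovy"])/2)
    return f["cx"]+fl*c[0]/-c[2], f["cy"]-fl*c[1]/-c[2]
def red(f):
    h=cv2.cvtColor(f["color"],cv2.COLOR_BGR2HSV)
    m=(((h[...,0]<6)|(h[...,0]>174))&(h[...,1]>150)&(h[...,2]>70)).astype(np.uint8)
    n,l,s,c=cv2.connectedComponentsWithStats(m)
    i=1+np.argmax(s[1:,4]); return c[i],s[i]
E
python3 - <<'E'
from h import *
s=grab("scene");t=grab("top")
for n,f in(("scene",s),("top",t)):
    cv2.imwrite(f"pics/{n}0.png",f["color"]); print(n,f.keys(),f["fovy"],f["cx"],f["cy"],ray(f,320,200)); print(red(f))
print(tri(s,red(s)[0],t,red(t)[0])); print(robot.read_state())
E
```

```text
scene dict_keys(['color', 'fovy', 'cx', 'cy', 'world_to_cam']) 49.870577718166864 313.1240165129784 201.323098709853 (array([-0.22505184, -0.91792382,  0.85984644]), array([ 0.51556494,  0.63239386, -0.57839066]))
(array([435.78519856, 322.72743682]), array([410, 306,  50,  34, 554], dtype=int32))
top dict_keys(['color', 'fovy', 'cx', 'cy', 'world_to_cam']) 43.07171438933798 322.97230158019113 198.63561534259873 (array([ 0.20038807, -0.10554914,  1.49144543]), array([ 0.15120618,  0.02893458, -0.98809975]))
(array([496.2811245 , 199.48995984]), array([475, 193,  43,  13, 249], dtype=int32))
(array([ 0.42011617, -0.57352351,  0.03302907]), np.float64(0.003976722944818623))
{'clock': 0.1, 'joints': array([ 1.10991405e+00,  1.59003830e-01,  1.59811202e+00, -3.21008806e-05,
        1.38619889e+00, -2.10088434e-01]), 'qd': array([-1.32230255e-03, -1.55543144e-03, -3.84807837e-03,  8.51609725e-04,
       -2.03143610e-03,  3.43731868e-05]), 'effort': array([-1.32546473e-03, -3.96992505e+01, -3.32337213e+01, -2.31637932e-04,
        4.20127792e-03,  1.63889229e-05]), 'tool_pos': array([0.14248332, 0.55652341, 0.24140248]), 'tool_rot': array([ 1.25065566e-01,  9.92148105e-01, -8.18232827e-04, -2.68582876e-04]), 'force': array([0.20580478, 0.50387151, 0.01224028]), 'wrist_torque': array([-0.00079966, -0.03484098,  0.02811517]), 'gripper_force': 0.0, 'width': 1.0017344949535325}
```

View pics/scene0.png

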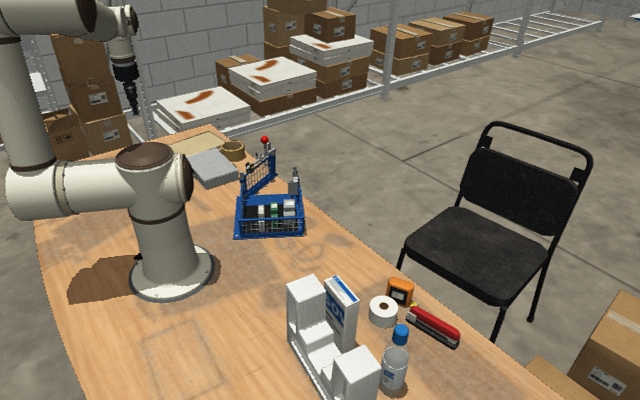

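View pics/top0.png

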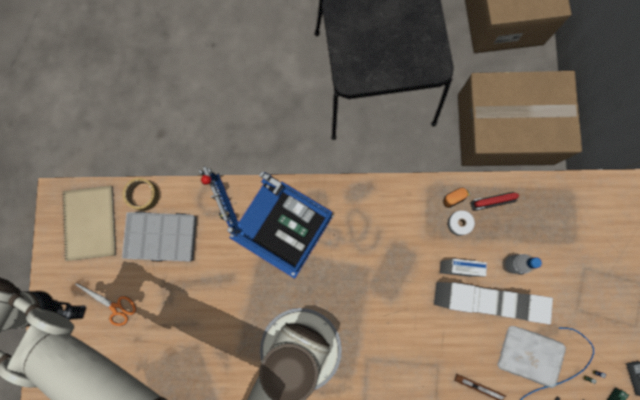

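The scene view shows the pen near (268,215) with the red knob at (265,139). In the top view the knob is at (206,180), the pen at (285,228) and the catch post at about (270,183). The large red blob the mask picked is a stapler, so I'll restrict the mask to the pen area and zoom in.

```bash
cat >> h.py <<'E'
def redin(f,x0,y0,x1,y1):
    g=dict(f);c=np.zeros_like(f["color"]);c[y0:y1,x0:x1]=f["color"][y0:y1,x0:x1];g["color"]=c;return red(g)
E
python3 - <<'E'
from h import *
s=grab("scene");t=grab("top")
a=redin(s,225,110,330,240);b=redin(t,170,150,350,290);print(a,b)
print(tri(s,a[0],t,b[0]))
print("base proj",proj(s,np.zeros(3)),proj(t,np.zeros(3)))
c=s["color"][125:245,220:320];d=t["color"][155:285,190:345]
cv2.imwrite("pics/c1.png",cv2.resize(c,None,fx=5,fy=5,interpolation=cv2.INTER_CUBIC))
cv2.imwrite("pics/c2.png",cv2.resize(d,None,fx=4.5,fy=4.5,interpolation=cv2.INTER_CUBIC))
E
```

```text
(array([264.23809524, 139.0952381 ]), array([261, 136,   7,   8,  42], dtype=int32)) (array([205.42028986, 179.34782609]), array([201, 175,  10,   9,  69], dtype=int32))
(array([0.46240221, 0.23981576, 0.16718172]), np.float64(0.0010100971820479353))
base proj (np.float64(172.51580692280228), np.float64(270.07910038014006)) (np.float64(299.5131135355063), np.float64(348.8774943700652))
```

View pics/c1.png

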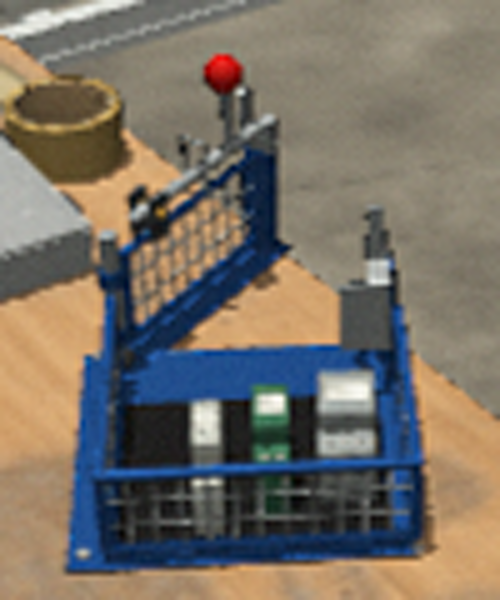

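View pics/c2.png

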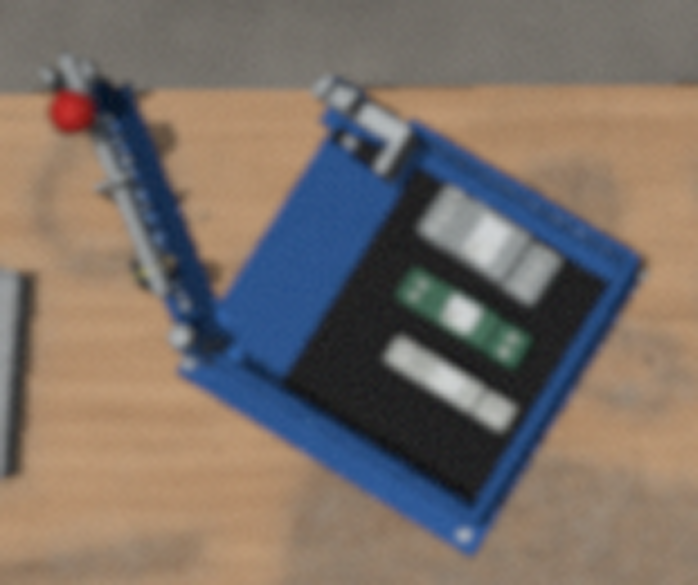

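Crops: in c2 (top) the hinge post top is at (182,335), the plate corners at (183,372), (470,550) and (645,262), and the grey catch head around (345,95)–(400,160). In c1 (scene) the hinge post top is at (107,237) and the catch head top at (375,210).

```bash
python3 - <<'E'
from h import *
s=grab("scene");t=grab("top")
T=lambda u,v:(190+u/4.5,155+v/4.5)
S=lambda u,v:(220+u/5,125+v/5)
print("hinge",tri(t,T(182,335),s,S(107,237)))
L,B,R=[onz(t,*T(*p),.004) for p in((183,372),(470,550),(645,262))]
print(L,B,R,np.linalg.norm(L-B),np.linalg.norm(B-R))
k=np.array([.4624,.2398,.1672])
h=tri(t,T(182,335),s,S(107,237))[0]
a1=np.arctan2(*(k-h)[[1,0]]);print("knob dist",np.hypot(*(k-h)[:2]),"gate ang",a1,"x ang",a1-.96, np.arctan2(*(L-B)[[1,0]])-np.pi/2,np.arctan2(*(R-B)[[1,0]]))
a=np.arctan2(*(R-B)[[1,0]])
for a in (a1-.96,a):
  ex=np.array([np.cos(a),np.sin(a),0]);ey=np.array([-ex[1],ex[0],0]);H=np.array([h[0],h[1],0])
  for z in(.1,.114,.133):
    for y in(-.018,0,.018):
      p=H+.178*ex+y*ey+[0,0,z];u=proj(t,p);v=proj(s,p);print(z,y,p.round(4),"c2",((u[0]-190)*4.5,(u[1]-155)*4.5),"c1",((v[0]-220)*5,(v[1]-125)*5))
c=s["color"][160:205,275:315];d=t["color"][165:205,250:290]
cv2.imwrite("pics/k.png",np.hstack([cv2.resize(c,(400,450),interpolation=cv2.INTER_CUBIC),cv2.resize(d,(400,450),interpolation=cv2.INTER_CUBIC)]))
E
```

```text
hinge (array([0.33327753, 0.18208846, 0.10767935]), np.float64(0.00015026842999330594))
[0.31898096 0.20247606 0.004     ] [0.20201197 0.01410013 0.004     ] [ 0.38796522 -0.10110856  0.004     ] 0.22173686420044608 0.2187502099185722
knob dist 0.14143278934544834 gate ang 0.4203162441001911 x ang -0.5396837558998089 -0.5556700016292584 -0.5546758390927082
0.1 -0.018 [0.4767 0.0752 0.1   ] c2 (np.float64(359.6599564549951), np.float64(104.7334342887491)) c1 (np.float64(377.97547444921946), np.float64(248.42814550345082))
0.1 0 [0.486  0.0906 0.1   ] c2 (np.float64(335.08604133779016), np.float64(90.51265866081091)) c1 (np.float64(375.8088235480139), np.float64(234.25503620540098))
0.1 0.018 [0.4952 0.1061 0.1   ] c2 (np.float64(310.5734758186157), np.float64(76.3273856731437)) c1 (np.float64(373.6853394563184), np.float64(220.36430184320068))
0.114 -0.018 [0.4767 0.0752 0.114 ] c2 (np.float64(356.7537515892667), np.float64(100.34936134608144)) c1 (np.float64(377.7933065853034), np.float64(230.43432634673636))
0.114 0 [0.486  0.0906 0.114 ] c2 (np.float64(331.94232849993523), np.float
[... 1556 characters left out ...]
), np.float64(218.4324615416149))
0.114 0.018 [0.4941 0.1036 0.114 ] c2 (np.float64(311.07181376367055), np.float64(73.4556074856272)) c1 (np.float64(374.1666511605601), np.float64(204.58505507015843))
0.133 -0.018 [0.4751 0.073  0.133 ] c2 (np.float64(356.199829078667), np.float64(96.8212478386232)) c1 (np.float64(377.429710049567), np.float64(207.7901216660591))
0.133 0 [0.4846 0.0883 0.133 ] c2 (np.float64(331.2818686029306), np.float64(81.90022019202686)) c1 (np.float64(375.6432159876155), np.float64(193.80249265836085))
0.133 0.018 [0.4941 0.1036 0.133 ] c2 (np.float64(306.42873736345086), np.float64(67.01801268993749)) c1 (np.float64(373.89290613051173), np.float64(180.09817342712395))
```

View pics/k.png

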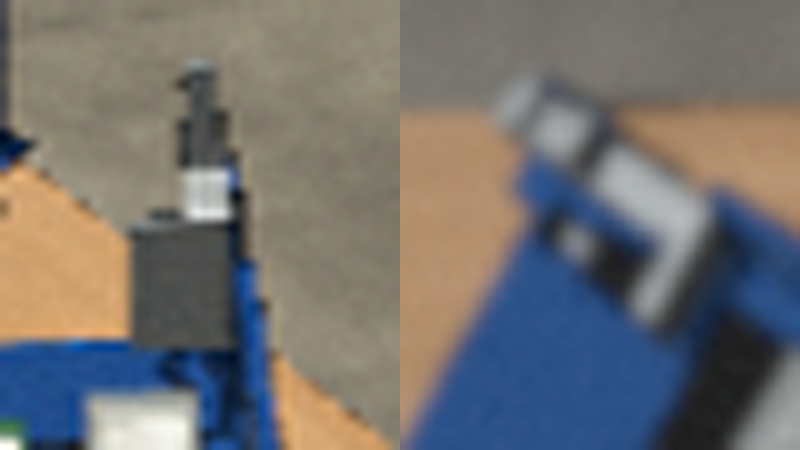

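Request:
apply_moves([
  [-38.9,-22.8,0,0,0,-0.67],
  [-38.9,-22.8,0,0,0,-0.67],
  [-38.9,-22.8,0,0,0,-0.67],
  [-38.9,-22.8,0,0,0,-0.67],
  [-38.9,-22.8,0,0,0,-0.67],
  [-38.9,-22.8,0,0,0,-0.67],
  [-38.9,-22.8,0,0,0,-0.67],
  [-38.9,-22.8,0,0,0,-0.67],
], grip=1)

```text
clock: 1.1
tool_pos: [0.4124, 0.2895, 0.2425]
tool_rot: [-0.208, 0.978, 0.0, 0.0]
force: [0.3, 0.9, -0.5]
width: 0.998
gripper_force: 0.0
```

```bash
cat >> h.py <<'E'
from scipy.spatial.transform import Rotation as Ro
H=np.array([.3333,.1821]); AX=-.548
def gatepose(th,lift,r0=.095,h0=.06):
    "knob world position for gate angle th (world rad) and bar lift"
    r=.045+r0*np.cos(lift)-h0*np.sin(lift); z=.105+r0*np.sin(lift)+h0*np.cos(lift)
    return np.r_[H+r*np.array([np.cos(th),np.sin(th)]),z]
def row(p,yaw,st):
    "tool row (cm, rad) to bring grasp point TCP to p with closing line at world angle yaw"
    R=Ro.from_quat(st["tool_rot"]); y=np.array([np.cos(yaw),np.sin(yaw),0]);z=np.array([0,0,-1.])
    T=Ro.from_matrix(np.c_[np.cross(y,z),y,z])
    return np.r_[R.inv().apply(p-st["tool_pos"])*100,(R.inv()*T).as_rotvec()].round(3)
E
python3 - <<'E'
from h import *
st=robot.read_state();print(st["clock"],st["tool_pos"],st["tool_rot"],st["force"])
print(row(np.array([.4624,.2398,.159]),.415+np.pi/2,st))
E
```

```text
1.1 [0.4124198  0.28953041 0.24254164] [-2.08105447e-01  9.78106339e-01  1.20804612e-04  3.13184954e-04] [ 0.34325923  0.9377137  -0.45005857]
[-2.535e+00 -6.578e+00  8.355e+00  0.000e+00  1.000e-03  4.000e-03]
```

Request:
apply_moves([
  [-2.5,-6.6,0,0,0,0],
  [-2.5,-6.6,0,0,0,0],
  [-2.5,-6.6,0,0,0,0],
  [-2.5,-6.6,3,0,0,0],
  [-2.5,-6.6,5,0,0,0],
  [-2.5,-6.6,5,0,0,0],
])

```text
clock: 1.7
tool_pos: [0.4581, 0.2412, 0.1891]
tool_rot: [-0.209, 0.978, 0.0, -0.003]
force: [0.2, -0.4, -0.8]
width: 1.001
gripper_force: 0.0
```

```bash
python3 - <<'E'
from h import *
s=grab("scene");t=grab("top");st=robot.read_state();print(st["tool_pos"],st["force"])
print(row(np.array([.4624,.2398,.159]),.415+np.pi/2,st))
print(redin(s,225,110,330,240)[1])
a=cv2.resize(s["color"][100:190,225:305],(400,450),interpolation=cv2.INTER_CUBIC)
b=cv2.resize(t["color"][140:230,170:250],(400,450),interpolation=cv2.INTER_CUBIC)
cv2.imwrite("pics/g1.png",np.hstack([a,b]))
E
```

```text
[0.46048213 0.2416872  0.19267793] [0.57825328 0.08153807 0.60575928]
[-0.099 -0.251  3.368  0.    -0.     0.005]
[261 136   7   7  38]
```

View pics/g1.png

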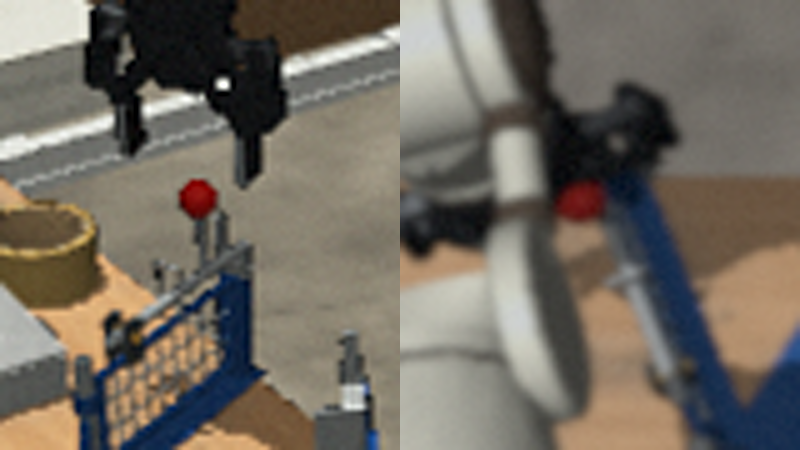

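The open fingers straddle the knob, which is at (198,198) in the left half of the picture and centred between them. I'll go down and close.

Request:
apply_moves([
  [-0.1,-0.2,2,0,0,0],
  [-0.1,-0.2,3.4,0,0,0],
  [-0.1,-0.2,3.4,0,0,0],
  [-0.1,-0.2,3.4,0,0,0],
])

```text
clock: 2.2
tool_pos: [0.4628, 0.2398, 0.1589]
tool_rot: [-0.208, 0.978, 0.0, 0.0]
force: [-0.4, -0.2, 1.0]
width: 1.0
gripper_force: 0.0
```

Request:
apply_moves([
  [0,0,0,0,0,0],
  [0,0,0,0,0,0],
  [0,0,0,0,0,0],
  [0,0,0,0,0,0],
  [0,0,0,0,0,0],
  [0,0,0,0,0,0],
  [0,0,0,0,0,0],
  [0,0,0,0,0,0],
], grip=0, force=30)

```text
clock: 3.0
tool_pos: [0.463, 0.2397, 0.1588]
tool_rot: [-0.208, 0.978, 0.0, 0.0]
force: [-1.5, 0.6, 4.2]
width: 0.308
gripper_force: 29.4
```

Request:
apply_moves([
  [0.15,0,-0.3,0,0,0],
  [0.4,0,-0.65,0,0,0],
  [0.65,0,-1.0,0,0,0],
  [0.95,0,-1.3,0,0,0],
  [1.25,0,-1.65,0,0,0],
  [1.25,0,-1.65,0,0,0],
  [1.25,0,-1.65,0,0,0],
])

```text
clock: 3.7
tool_pos: [0.4512, 0.2344, 0.1748]
tool_rot: [-0.208, 0.978, -0.0, 0.0]
force: [1.9, -0.1, 0.1]
width: 0.304
gripper_force: 29.8
```

```bash
python3 - <<'E'
from h import *
s=grab("scene");st=robot.read_state();print(st["clock"],st["tool_pos"],st["force"],st["wrist_torque"],st["width"],st["gripper_force"])
a=cv2.resize(s["color"][110:210,225:305],(480,600),interpolation=cv2.INTER_CUBIC)
cv2.imwrite("pics/l1.png",a)
E
```

```text
3.75 [0.45122739 0.2344236  0.1746954 ] [ 2.6487179   0.11181897 -0.52929813] [ 0.09017984 -0.35611539 -0.00260817] 0.30112781434644276 29.815451502799988
```

View pics/l1.png

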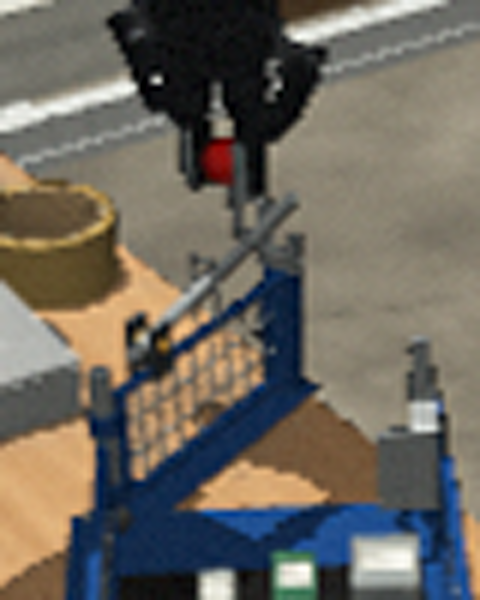

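The bar end (285,205) stands clear above the hold-open head (290,245), with the knob firmly held. Now I'll swing along the arc.

Request:
apply_moves([
  [0.01,-0.39,0,0,0,0.03],
  [0.06,-1.16,0,0,0,0.09],
  [0.15,-1.93,0,0,0,0.15],
  [0.28,-2.69,0,0,0,0.21],
  [0.47,-3.44,0,0,0,0.27],
  [0.7,-4.17,0,0,0,0.33],
  [0.98,-4.9,0,0,0,0.39],
  [1.12,-5.26,0,0,0,0.42],
])

```text
clock: 4.55
tool_pos: [0.4613, 0.1814, 0.1737]
tool_rot: [0.002, 1.0, 0.0, -0.002]
force: [-1.0, 1.8, -3.1]
width: 0.307
gripper_force: 29.7
```

```bash
cat >> h.py <<'E'
def rep():
    st=robot.read_state();d=st["tool_pos"][:2]-H;th=np.arctan2(d[1],d[0])
    e=np.array([np.cos(th),np.sin(th)]);n=np.array([-e[1],e[0]]);f=st["force"]
    y=Ro.from_quat(st["tool_rot"]).as_matrix()[:,1]
    print(st["clock"],"th",th.round(4),"r",np.hypot(*d).round(4),"z",st["tool_pos"][2].round(4),"Frad",(f[:2]@e).round(2),"Ftan",(f[:2]@n).round(2),"fz",f[2].round(2),"yaw-90",(np.arctan2(y[1],y[0])-np.pi/2).round(4),"w",st["width"],st["wrist_torque"].round(3)); return st
E
python3 - <<'E'
from h import *
rep();s=grab("scene");rep()
print(redin(s,225,110,330,240))
E
```

```text
4.55 th -0.0055 r 0.128 z 0.1737 Frad -1.04 Ftan 1.78 fz -3.11 yaw-90 -0.0043 w 0.30694396914177635 [ 0.237  0.144 -0.13 ]
4.6 th -0.0078 r 0.128 z 0.1737 Frad -1.43 Ftan 0.33 fz -3.77 yaw-90 -0.0047 w 0.3036133064162228 [ 0.154  0.147 -0.227]
(array([271.2, 141.4]), array([270, 139,   3,   6,  15], dtype=int32))
```

Request:
apply_moves([
  [0.01,-0.51,0,0,0,0.04],
  [0.05,-1.15,0,0,0,0.09],
  [0.13,-1.79,0,0,0,0.14],
  [0.23,-2.43,0,0,0,0.19],
  [0.34,-2.93,0,0,0,0.23],
  [0.43,-3.3,0,0,0,0.26],
  [0.43,-3.3,0,0,0,0.26],
  [0.43,-3.3,0,0,0,0.26],
])

```text
clock: 5.4
tool_pos: [0.4561, 0.149, 0.1733]
tool_rot: [0.131, 0.991, -0.0, -0.003]
force: [-4.6, 1.5, -6.9]
width: 0.305
gripper_force: 29.9
```

```bash
python3 - <<'E'
from h import *
rep()
E
```

```text
5.4 th -0.2636 r 0.1272 z 0.1733 Frad -4.81 Ftan 0.25 fz -6.92 yaw-90 -0.2619 w 0.3047971412497032 [ 0.377  0.712 -0.259]
```

Request:
apply_moves([
  [0.15,0,0.05,0,0,0],
  [0.16,-0.26,0.05,0,0,0.02],
  [0.17,-0.51,0.05,0,0,0.04],
  [0.17,-0.51,0.05,0,0,0.04],
])

```text
clock: 5.8
tool_pos: [0.4541, 0.1443, 0.1737]
tool_rot: [0.151, 0.989, -0.0, -0.001]
force: [-3.4, 3.5, -6.2]
width: 0.301
gripper_force: 29.9
```

```bash
python3 - <<'E'
from h import *
rep()
E
```

```text
5.8 th -0.303 r 0.1266 z 0.1737 Frad -4.25 Ftan 2.34 fz -6.23 yaw-90 -0.3027 w 0.3011195841812969 [ 0.45   0.641 -0.223]
```

Request:
apply_moves([
  [0.1,0,0.05,0,0,0],
  [0.2,0,0.1,0,0,0],
  [0.2,0,0.1,0,0,0],
  [0.2,0,0.1,0,0,0],
])

```text
clock: 6.2
tool_pos: [0.4539, 0.1449, 0.1739]
tool_rot: [0.15, 0.989, -0.0, 0.001]
force: [-0.6, 0.4, -3.2]
width: 0.302
gripper_force: 30.1
```

```bash
python3 - <<'E'
from h import *
rep();s=grab("scene");rep()
a=cv2.resize(s["color"][110:210,235:325],(540,600),interpolation=cv2.INTER_CUBIC)
cv2.imwrite("pics/m1.png",a)
E
```

```text
6.2 th -0.2994 r 0.1263 z 0.1739 Frad -0.71 Ftan 0.21 fz -3.17 yaw-90 -0.301 w 0.3019033489092812 [ 0.034  0.093 -0.139]
6.25 th -0.2992 r 0.1263 z 0.1739 Frad -0.43 Ftan 0.29 fz -2.58 yaw-90 -0.3009 w 0.3054395058760564 [ 0.095  0.023 -0.129]
```

View pics/m1.png

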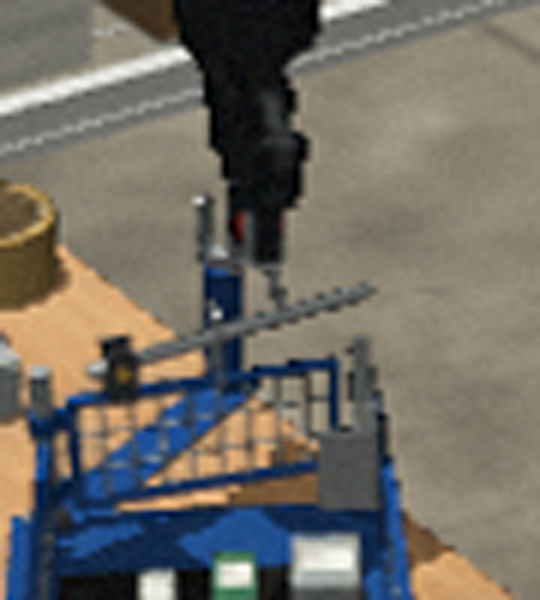

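The bar is up (its end at (370,290)), the gate is at (200,430), and the catch post is at (365,360) with the gate just short of it. I'll ease it in with small steps.

Request:
apply_moves([
  [0.02,-0.25,0,0,0,0.02],
  [0.04,-0.5,0,0,0,0.04],
  [0.06,-0.76,0,0,0,0.06],
  [0.06,-0.76,0,0,0,0.06],
  [0.06,-0.76,0,0,0,0.06],
])

```text
clock: 6.75
tool_pos: [0.4511, 0.1376, 0.1738]
tool_rot: [0.18, 0.984, -0.0, 0.001]
force: [1.6, 0.6, 0.1]
width: 0.301
gripper_force: 30.3
```

```bash
python3 - <<'E'
from h import *
rep()
E
```

```text
6.75 th -0.3609 r 0.1259 z 0.1738 Frad 1.33 Ftan 1.13 fz 0.07 yaw-90 -0.3612 w 0.30116104344294137 [ 0.055 -0.363 -0.135]
```

Request:
apply_moves([
  [0,-0.25,0,0,0,0.02],
  [0.01,-0.5,0,0,0,0.04],
  [0.01,-0.5,0,0,0,0.04],
  [0.01,-0.5,0,0,0,0.04],
])

```text
clock: 7.15
tool_pos: [0.4491, 0.133, 0.1737]
tool_rot: [0.199, 0.98, -0.0, 0.001]
force: [3.4, -0.2, -0.1]
width: 0.303
gripper_force: 30.3
```

```bash
python3 - <<'E'
from h import *
rep()
E
```

```text
7.15 th -0.401 r 0.1257 z 0.1737 Frad 3.24 Ftan 1.18 fz -0.11 yaw-90 -0.4011 w 0.30326534767147767 [-0.09  -0.581 -0.155]
```

Request:
apply_moves([
  [0,-0.25,0,0,0,0.02],
  [0.01,-0.5,0,0,0,0.04],
  [0.01,-0.5,0,0,0,0.04],
  [0.01,-0.5,0,0,0,0.04],
])

```text
clock: 7.55
tool_pos: [0.4469, 0.1285, 0.1736]
tool_rot: [0.219, 0.976, -0.0, 0.0]
force: [3.9, -1.6, 1.3]
width: 0.304
gripper_force: 30.4
```

```bash
python3 - <<'E'
from h import *
rep()
E
```

```text
7.55 th -0.4409 r 0.1256 z 0.1736 Frad 4.17 Ftan 0.23 fz 1.3 yaw-90 -0.441 w 0.3037603884614965 [-0.17  -0.654 -0.145]
```

Request:
apply_moves([
  [-0.1,-0.12,0,0,0,0.01],
  [-0.14,-0.25,0,0,0,0.02],
  [-0.14,-0.25,0,0,0,0.02],
  [-0.14,-0.25,0,0,0,0.02],
])

```text
clock: 7.95
tool_pos: [0.4462, 0.1259, 0.1729]
tool_rot: [0.228, 0.974, -0.0, -0.001]
force: [2.3, 0.8, -1.4]
width: 0.303
gripper_force: 30.3
```

```bash
python3 - <<'E'
from h import *
rep()
E
```

```text
7.95 th -0.4618 r 0.1261 z 0.1729 Frad 1.71 Ftan 1.69 fz -1.42 yaw-90 -0.4608 w 0.3032508612251016 [ 0.058 -0.364 -0.201]
```

Request:
apply_moves([
  [0,-0.12,0,0,0,0.01],
  [0,-0.25,0,0,0,0.02],
  [0,-0.25,0,0,0,0.02],
  [0,-0.25,0,0,0,0.02],
])

```text
clock: 8.35
tool_pos: [0.4451, 0.1237, 0.1729]
tool_rot: [0.238, 0.971, -0.0, -0.001]
force: [-0.1, 1.7, -1.8]
width: 0.305
gripper_force: 30.2
```

```bash
python3 - <<'E'
from h import *
rep()
E
```

```text
8.35 th -0.4817 r 0.1261 z 0.1729 Frad -0.85 Ftan 1.51 fz -1.77 yaw-90 -0.4809 w 0.3052397930303924 [ 0.202 -0.019 -0.236]
```

Request:
apply_moves([
  [0,-0.12,0,0,0,0.01],
  [0,-0.25,0,0,0,0.02],
  [0,-0.25,0,0,0,0.02],
  [0,-0.25,0,0,0,0.02],
])

```text
clock: 8.75
tool_pos: [0.4439, 0.1215, 0.1729]
tool_rot: [0.248, 0.969, -0.0, -0.001]
force: [-1.8, 2.3, -4.2]
width: 0.305
gripper_force: 30.1
```

```bash
python3 - <<'E'
from h import *
rep()
E
```

```text
8.75 th -0.5013 r 0.1261 z 0.1729 Frad -2.73 Ftan 1.16 fz -4.18 yaw-90 -0.5009 w 0.3048992683486563 [ 0.386  0.163 -0.255]
```

Request:
apply_moves([
  [0,-0.12,0,0,0,0.01],
  [0,-0.25,0,0,0,0.02],
  [0,-0.25,0,0,0,0.02],
  [0,-0.25,0,0,0,0.02],
])

```text
clock: 9.15
tool_pos: [0.4427, 0.1196, 0.1729]
tool_rot: [0.258, 0.966, 0.0, -0.001]
force: [-1.8, 5.8, -5.1]
width: 0.307
gripper_force: 30.0
```

```bash
python3 - <<'E'
from h import *
rep()
E
```

```text
9.15 th -0.5189 r 0.126 z 0.1729 Frad -4.42 Ftan 4.13 fz -5.13 yaw-90 -0.5212 w 0.3068902148079506 [ 0.716  0.222 -0.125]
```

Request:
apply_moves([
  [0.06,-0.07,0.03,0,0,0.005],
  [0.12,-0.14,0.03,0,0,0.01],
  [0.12,-0.14,0.03,0,0,0.01],
  [0.12,-0.14,0.03,0,0,0.01],
])

```text
clock: 9.55
tool_pos: [0.4419, 0.1189, 0.1733]
tool_rot: [0.262, 0.965, 0.001, 0.0]
force: [0.1, 5.7, -4.5]
width: 0.306
gripper_force: 30.1
```

```bash
python3 - <<'E'
from h import *
rep()
E
```

```text
9.55 th -0.5271 r 0.1256 z 0.1733 Frad -2.76 Ftan 5.0 fz -4.54 yaw-90 -0.5312 w 0.3061820319846189 [ 0.787 -0.056 -0.078]
```

Request:
apply_moves([
  [0,-0.07,0,0,0,0.005],
  [0,-0.14,0,0,0,0.01],
  [0,-0.14,0,0,0,0.01],
  [0,-0.14,0,0,0,0.01],
])

```text
clock: 9.95
tool_pos: [0.4412, 0.1179, 0.1733]
tool_rot: [0.267, 0.964, 0.001, 0.0]
force: [0.7, 6.6, -5.1]
width: 0.304
gripper_force: 30.1
```

```bash
python3 - <<'E'
from h import *
rep()
E
```

```text
9.95 th -0.5363 r 0.1256 z 0.1733 Frad -2.75 Ftan 6.04 fz -5.06 yaw-90 -0.5412 w 0.30447154231456497 [ 1.009 -0.124 -0.068]
```

Request:
apply_moves([
  [0.03,-0.07,0.02,0,0,0.005],
  [0.05,-0.16,0.03,0,0,0.01],
  [0.05,-0.16,0.03,0,0,0.01],
  [0.05,-0.16,0.03,0,0,0.01],
])

```text
clock: 10.35
tool_pos: [0.4405, 0.117, 0.1733]
tool_rot: [0.272, 0.962, 0.001, 0.001]
force: [1.3, 6.6, -4.8]
width: 0.301
gripper_force: 30.2
```

```bash
python3 - <<'E'
from h import *
rep();s=grab("scene");rep()
cv2.imwrite("pics/n1.png",cv2.resize(s["color"][120:210,235:325],(600,600),interpolation=cv2.INTER_CUBIC))
E
```

```text
10.35 th -0.5458 r 0.1255 z 0.1733 Frad -2.29 Ftan 6.35 fz -4.81 yaw-90 -0.5513 w 0.30128264205010535 [ 1.082 -0.324 -0.04 ]
10.4 th -0.5458 r 0.1254 z 0.1733 Frad -2.22 Ftan 6.12 fz -3.86 yaw-90 -0.5512 w 0.307569081636161 [ 1.073 -0.283 -0.09 ]
```

View pics/n1.png

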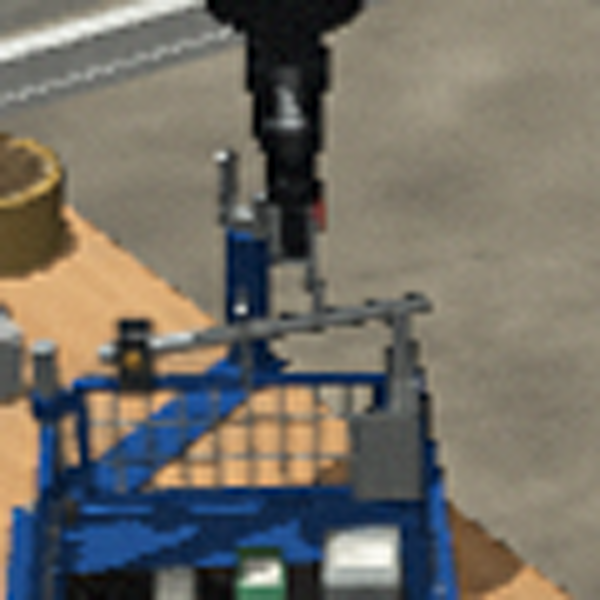

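The bar (end at (425,300)) is held up over the catch head (400,310), with the gate against the buffer. I'll press slightly further, then lower halfway and check for the lip.

Request:
apply_moves([
  [0,-0.1,0,0,0,0.007],
  [0,-0.1,0,0,0,0.007],
  [0,-0.1,0,0,0,0.007],
])

```text
clock: 10.7
tool_pos: [0.4401, 0.1163, 0.1733]
tool_rot: [0.276, 0.961, 0.001, 0.001]
force: [2.1, 7.4, -4.3]
width: 0.307
gripper_force: 30.2
```

```bash
python3 - <<'E'
from h import *
rep()
E
```

```text
10.7 th -0.5523 r 0.1254 z 0.1733 Frad -2.15 Ftan 7.41 fz -4.29 yaw-90 -0.5582 w 0.3074013587855442 [ 1.21  -0.339 -0.025]
```

Request:
apply_moves([
  [-0.2,0,0.25,0,0,0],
  [-0.4,0,0.5,0,0,0],
  [-0.6,0,0.75,0,0,0],
  [-0.75,0,0.95,0,0,0],
  [-0.75,0,0.95,0,0,0],
])

```text
clock: 11.2
tool_pos: [0.4465, 0.1122, 0.1638]
tool_rot: [0.276, 0.961, 0.001, 0.001]
force: [1.1, 7.2, -2.9]
width: 0.308
gripper_force: 30.3
```

```bash
python3 - <<'E'
from h import *
rep()
E
```

```text
11.2 th -0.5531 r 0.133 z 0.1638 Frad -2.85 Ftan 6.7 fz -2.87 yaw-90 -0.5583 w 0.3081893431855326 [ 1.216 -0.162 -0.026]
```

Request:
apply_moves([
  [-0.2,0,0.2,0,0,0],
  [-0.35,0,0.35,0,0,0],
  [-0.5,0,0.5,0,0,0],
  [-0.5,0,0.5,0,0,0],
  [-0.5,0,0.5,0,0,0],
])

```text
clock: 11.7
tool_pos: [0.4493, 0.1104, 0.1588]
tool_rot: [0.275, 0.961, 0.002, -0.001]
force: [-2.9, 9.6, 0.8]
width: 0.305
gripper_force: 30.5
```

```bash
python3 - <<'E'
from h import *
rep()
E
```

```text
11.7 th -0.5535 r 0.1364 z 0.1588 Frad -7.52 Ftan 6.69 fz 0.77 yaw-90 -0.5581 w 0.3052300728850166 [ 1.693  0.626 -0.042]
```

Request:
apply_moves([
  [0.1,0,0,0,0,0],
  [0.2,0,0.05,0,0,0],
  [0.2,0.1,0.05,0,0,-0.007],
  [0.2,0.2,0.05,0,0,-0.014],
  [0.2,0.3,0.05,0,0,-0.02],
  [0.2,0.4,0.05,0,0,-0.03],
  [0.2,0.4,0.05,0,0,-0.03],
])

```text
clock: 12.4
tool_pos: [0.4511, 0.1133, 0.1588]
tool_rot: [0.261, 0.965, 0.0, 0.001]
force: [0.2, 4.3, 3.9]
width: 0.31
gripper_force: 30.6
```

```bash
python3 - <<'E'
from h import *
rep()
E
```

```text
12.4 th -0.5284 r 0.1364 z 0.1588 Frad -2.02 Ftan 3.81 fz 3.92 yaw-90 -0.5277 w 0.30973270369193046 [ 0.759  0.046 -0.125]
```

Request:
apply_moves([
  [0,0.07,0,0,0,-0.005],
  [0,0.15,0,0,0,-0.011],
  [0,0.15,0,0,0,-0.011],
  [0,0.15,0,0,0,-0.011],
])

```text
clock: 12.8
tool_pos: [0.451, 0.1137, 0.1586]
tool_rot: [0.255, 0.967, -0.001, 0.0]
force: [-4.0, -0.1, 7.2]
width: 0.309
gripper_force: 31.0
```

```bash
python3 - <<'E'
from h import *
rep()
E
```

```text
12.8 th -0.5266 r 0.1362 z 0.1586 Frad -3.4 Ftan -2.06 fz 7.21 yaw-90 -0.5161 w 0.3094262927065567 [0.091 0.597 0.053]
```

Request:
apply_moves([
  [0,0.07,0,0,0,-0.005],
  [0,0.15,0,0,0,-0.011],
  [0,0.15,0,0,0,-0.011],
  [0,0.15,0,0,0,-0.011],
])

```text
clock: 13.2
tool_pos: [0.4511, 0.1138, 0.1585]
tool_rot: [0.25, 0.968, -0.003, -0.0]
force: [-6.6, -6.2, 9.7]
width: 0.306
gripper_force: 31.1
```

```bash
python3 - <<'E'
from h import *
rep();s=grab("scene")
cv2.imwrite("pics/o1.png",cv2.resize(s["color"][120:210,235:325],(600,600),interpolation=cv2.INTER_CUBIC))
E
```

```text
13.2 th -0.5252 r 0.1361 z 0.1585 Frad -2.57 Ftan -8.71 fz 9.73 yaw-90 -0.5053 w 0.30614351560967545 [-0.802  1.107 -0.184]
```

View pics/o1.png

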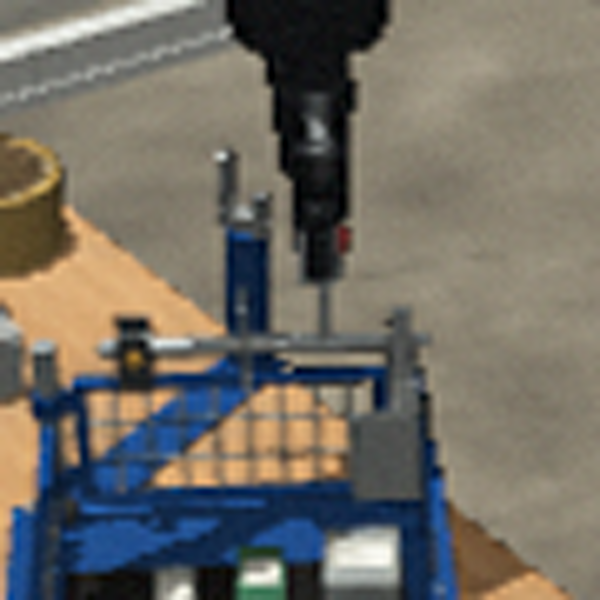

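The bar lies level behind the catch's wall (400,345), and pulling back meets a firm lip, so it is latched. I'll relax the load, release and retreat upwards.

Request:
apply_moves([
  [0,-0.1,-0.05,0,0,0.008],
  [0.05,-0.15,-0.1,0,0,0.015],
  [0.05,-0.15,-0.1,0,0,0.015],
  [0.05,-0.15,-0.1,0,0,0.015],
])

```text
clock: 13.65
tool_pos: [0.4508, 0.1139, 0.1589]
tool_rot: [0.257, 0.966, -0.001, 0.001]
force: [1.1, -4.3, 1.1]
width: 0.308
gripper_force: 30.6
```

Request:
apply_moves([
  [0,0,0,0,0,0],
  [0,0,0,0,0,0],
  [0,0,0,0,0,0],
  [0,0,0,0,0,0],
  [0,0,0,0,0,0],
  [0,0,0,0,0,0],
  [0,0,0,0,0,0],
  [0,0,0,0,0,0],
], grip=1)

```text
clock: 14.45
tool_pos: [0.4504, 0.1148, 0.1587]
tool_rot: [0.257, 0.966, 0.0, -0.0]
force: [-0.5, -0.5, 0.0]
width: 0.997
gripper_force: 0.0
```

Request:
apply_moves([
  [0,0,-2,0,0,0],
  [0,0,-5,0,0,0],
  [0,0,-9,0,0,0],
  [0,0,-12,0,0,0],
  [0,0,-12,0,0,0],
  [0,0,-12,0,0,0],
  [0,0,-12,0,0,0],
  [0,0,-12,0,0,0],
])

```text
clock: 15.25
tool_pos: [0.4496, 0.1148, 0.277]
tool_rot: [0.258, 0.966, -0.0, -0.002]
force: [0.6, -0.6, -0.1]
width: 1.003
gripper_force: 0.0
```

```bash
python3 - <<'E'
from h import *
rep();s=grab("scene");print(redin(s,225,110,330,240), [proj(s,np.r_[H+.138*np.array([np.cos(a),np.sin(a)]),.165]) for a in(-.525,-.45)])
cv2.imwrite("pics/p1.png",cv2.resize(s["color"][120:240,225:325],(500,600),interpolation=cv2.INTER_CUBIC))
E
```

```text
15.25 th -0.5248 r 0.1344 z 0.277 Frad 0.76 Ftan -0.2 fz -0.09 yaw-90 -0.5209 w 1.0031254968113668 [-0.03  -0.018 -0.027]
(array([282.59090909, 155.06818182]), array([279, 152,   8,   8,  44], dtype=int32)) [(np.float64(282.70486140849926), np.float64(155.10535553577327)), (np.float64(282.3621719509336), np.float64(153.5640509433127))]
```

View pics/p1.png

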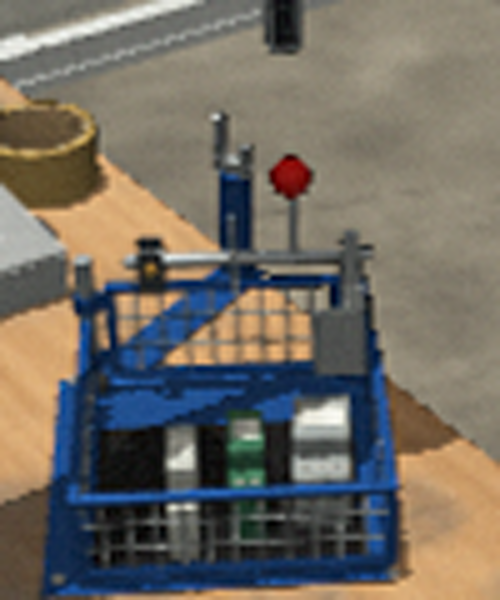

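The gate is shut with the bar level in the catch (350,255), the knob at (291,177) matches the latched position, and the modules haven't moved. Handing in.

```bash
python3 -c "
from station import robot
print(robot.job_done())"
```

```text
the job is handed in; nothing more can be done
None
```

The gate is shut and latched: after release the bar lay level in the catch and the gripper was clear. The job was handed in just after 15 s, and the highest measured push towards the catch post was about 7.4 N. I viewed 11 pictures, one over the limit of 10.

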